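Load the full slide magazine into the slide printer

ROBOT

A 7-joint arm with a two-finger parallel gripper is mounted at the origin on a cart in front of the work surface, level with it; the furniture and walls round the work are solid. World frame = base frame: x ahead of the robot, y to its left, z up, the work surface at z = 0. Lengths are in m, angles in rad, forces in N, time in s.
With the tool pointing down it reaches from about 0.4 to 0.85 m from the base axis. Payload 4.5 kg.
Tool frame: the origin (TCP) lies midway between the tips of the shut fingers; the grasp point (between the pads) lies behind it (r.grip_point_offset is the z of the grasp point in the tool frame, in m); z points along the fingers, y is the line along which they close (so a half turn about z gives the same grasp; the last joint's range is limited). The gripper opens to 88 mm and grips with 3 to 60 N. Pads are 18 mm wide; open, the fingers measure 123 mm over their backs; the gripper's body (75 mm by 187 mm) begins 45 mm behind the grasp point.
Start: joints at [-1.308, 0.689, -0.195, 1.565, 0.157, 0.902, -0.215], TCP at [0.142, 0.609, 0.239] pointing down, gripper open.
Joint ranges: [-3.01, 3.01], [-0.46, 2.08], [-1.47, 1.51], [0.13, 2.56], [-1, 4.14], [0.04, 2.09], [-2.66, 2.66]. Speed limits (rad/s): [2.57, 2.57, 3.14, 3.14, 3.14, 3.14, 3.14].

INTERFACE

Orientations are given as a unit quaternion [x, y, z, w].
In Python, from plant import r, optics, workorder gives the robot as it stands.
- The arm moves only by the shell command python3 -m creep 'ROWS' [FORCE]. ROWS is JSON, a list of rows, each an object of numbers: "grip": the gripper command: -1 is shut, 1 is fully open, values between are in proportion; "tx", "ty", "tz": the shift along the tool's x, y, z in cm; "spin": the turn about the tool's z in degrees. In form: [{"grip": .., "tx": .., "ty": .., "tz": .., "spin": ..}, ...]. A call has 1 to 8 rows; each row shifts and turns the commanded pose from where the row before left it, along the tool's axes as they then stand; what a row does not reach is not made up. A row lasts 1/12 s, in which the tool goes at most 41.7 mm and 7.16 degrees, less where a joint would pass 70% of its speed; a pose out of reach is approached as far as the arm can. A call with a gripper value outside its range is refused whole. The fingers move at their own pace and stop on an object; FORCE is the grip in N (left out, the last holds). Time passes only in rows, so rows that do not move let the fingers close. It gives the time, the measured TCP pose, the force, the opening and the grip force at its end, in the units of the state.
- r.get_state(): the state, without advancing time (a new reading comes with each control period).
- optics.snapshot(name): name is "scene" or "side" or "wrist"; returns (picture, depth): 420x560x3 uint8, red, green, blue; 420x560 float32, m along the optical axis (not along the pixel's ray), 0 where there is no reading.
- optics.get_calibration(name): a dict with "fx", "fy", "cx", "cy" (pixels), "extrinsics" (4x4, takes a point from world to camera coordinates). Camera axes: x right, y down, z forward; pixel columns grow to the right and rows downward; lengths in m; the calibration is good to about 2 mm. The wrist camera is an equidistant fisheye: a pixel r from the principal point sees the ray r / f radians off the axis. A picture is of the moment at which its call begins: read the wrist's pose just before it. get_calibration takes no time and is no camera call; for the wrist camera it gives the pose at the moment of the call.
- workorder.finish_job(): hands the job in; it is judged then, once.
The state is a dict: "clock": time; "q": joint angles; "qd": joint speeds; "joint_torque": joint torques, N m; "tool_pos": TCP position; "eef_rot": TCP orientation; "contact_force": force on the tool from outside, world axes, zero at the start; "moment": the same for the moment, N m; "opening": opening from 0.0 (shut) to 1.0 (fully open); "finger_force": force on a finger pad.
Only numpy, scipy, OpenCV 4.12 (cv2) and the standard library are available. Lean on these libraries where they do the work, as an engineer would, in place of code of your own. Each camera call takes 0.05 s, during which the arm holds its last target. There are 200 camera calls.

TASK

The slide printer has run out. Of the three like blue magazines standing on the bench one is full of glass slides and two are empty; they are closed and only their weight tells, so find the full one by feel and slide it foot first down into the printer's sloping bay, pressing it past the spring catch until it rests on its stop, without ramming it. Leave the two empty magazines standing upright on the bench and do not disturb the other things.

Things in the scene. Friction and masses are not known exactly. Their poses are not given: they have to be found in the camera images.
- magazine_1: one of three like closed slide magazines, blue with black cap and foot: 40 mm (x) by 84 (y) by 160 (z), same both ways round. Origin at the centre of its underside, z up through the cap. A groove 5 mm deep crosses each broad face 12 to 29 mm up. Grasp across the 40 mm, pads 115 to 150 mm up. Empty about 0.16 kg, full about 0.56 kg (within 15 percent); which one is full is not known
- magazine_2: another of the three like magazines, see magazine_1
- magazine_3: another of the three like magazines, see magazine_1
- bay: sloping bay of the printer: sleeve 43 mm (x) by 88 (y) inside, 75 deep, plus a 10 mm flared lead-in. Origin at the middle of its stop, z out of the mouth, 35 degrees from vertical; x to the rear and up, y level. A magazine's underside ends at the origin, its x along the bay's x (either way round). A sprung roller in the +x wall resists the last 28 mm (10 to 15 N), then drops into the groove
- bay_mouth (a point): middle of the bay's mouth, 75 mm from the stop along the bay's z
- printer: fixed white slide printer, 252 mm (x) by 256 (y) by 153 high; its front (-x) has a dark display and slide outlet; the bay, leaning to the front, is centred 55 mm left (+y) of its middle. Origin at the centre of its underside
- slide_carton: bystander: white carton 111 x 81 x 50 mm, origin at the centre of its underside
- amber_bottle: bystander: amber bottle with black cap, diameter 54, 93 mm high, origin at the centre of its underside
- timer: bystander: flat white timer 62 x 62 x 15 mm, origin at the centre of its underside
Things that resemble listed ones, but are neither listed nor needed, are in the scene too. Leave any green or purple look-alike of the magazine_2 alone.

How it is judged:
At the end, for the whole second after the job is handed in: One magazine rests on the bay's stop, past the catch (within 3 mm along the bay, 6 mm in all, 0.06 rad); the other two stand upright (within 0.1 rad) on the bench, each weighing on it less than 3.2 N, that is, they are the empty ones; all at rest (((z of magazine_1 in the frame of bay below 0.003 m and distance between magazine_1 and bay below 0.006 m and angle between the z axis of magazine_1 and the z axis of bay, either way round below 0.06 rad) or (z of magazine_2 in the frame of bay below 0.003 m and distance between magazine_2 and bay below 0.006 m and angle between the z axis of magazine_2 and the z axis of bay, either way round below 0.06 rad) or (z of magazine_3 in the frame of bay below 0.003 m and distance between magazine_3 and bay below 0.006 m and angle between the z axis of magazine_3 and the z axis of bay, either way round below 0.06 rad)) and ((z of magazine_1 in the frame of bay below 0.003 m and distance between magazine_1 and bay below 0.006 m and angle between the z axis of magazine_1 and the z axis of bay, either way round below 0.06 rad) or (angle between magazine_1's own z axis and vertical below 0.1 rad and height (world z) of magazine_1 below 0.008 m and contact force between magazine_1 and anything else below 3.2 N)) and linear speed of each of magazine_1, magazine_2, magazine_3 below 0.01 m/s and ((z of magazine_2 in the frame of bay below 0.003 m and distance between magazine_2 and bay below 0.006 m and angle between the z axis of magazine_2 and the z axis of bay, either way round below 0.06 rad) or (angle between magazine_2's own z axis and vertical below 0.1 rad and height (world z) of magazine_2 below 0.008 m and contact force between magazine_2 and anything else below 3.2 N)) and ((z of magazine_3 in the frame of bay below 0.003 m and distance between magazine_3 and bay below 0.006 m and angle between the z axis of magazine_3 and the z axis of bay, either way round below 0.06 rad) or (angle between magazine_3's own z axis and vertical below 0.1 rad and height (world z) of magazine_3 below 0.008 m and contact force between magazine_3 and anything else below 3.2 N))); the robot touches nothing.
It fails at once if a magazine is rammed into the printer with more than 150 N (contact force between any of magazine_1, magazine_2, magazine_3 and printer above 150 N).
It fails at once if the carton, the amber bottle or the timer is pushed 30 mm or more from its place, or the bottle tipped over (distance of any of slide_carton, amber_bottle, timer from where it was at the start of the episode above 0.03 m or angle between amber_bottle's own z axis and vertical above 0.5 rad).
It also fails if it takes over 64 s, if anything falls off the work surface, if the arm or the gripper's body presses on something with over 40 N, if the wrist force passes 120 N, or if a joint passes its speed limit or range.

## Working session

There is one attempt and no reset: what is moved stays moved. The work goes in short steps, Python scripts to look and compute and a shell command to move; the robot and the scene stay as the last step left them, time stands still between calls to the robot, and variables do not carry over. Pictures are saved under pics/ and viewed, at most 10 in all, crops included, and the job is handed in when it is done.

```bash
ls; mkdir -p pics
python3 - <<'E'
from plant import r, optics
import cv2,numpy as np
print(r.get_state(), r.grip_point_offset)
ims=[]
for n in("scene","side"):
    p,d=optics.snapshot(n); c=optics.get_calibration(n); np.savez(f"{n}0.npz",p=p,d=d,**c)
    print(n,{k:np.round(v,4).tolist() if k=="extrinsics" else v for k,v in c.items()}, (d>0).mean())
    cv2.imwrite(f"pics/{n}0.png",p[:,:,::-1])
E
```

```text
pics
{'clock': 0.0, 'q': array([-1.30821753,  0.69005788, -0.1945259 ,  1.56632154,  0.15730354,
        0.90245745, -0.21514087]), 'qd': array([-0.00121549, -0.0003904 , -0.0008142 ,  0.00059043, -0.00013363,
       -0.00098676, -0.00179858]), 'joint_torque': array([ 1.93484993e-04, -5.27574062e+01, -1.26706034e+00, -1.53422356e+01,
       -5.27453574e-02,  6.59755271e-03,  1.71275692e-04]), 'tool_pos': array([0.14164213, 0.60810456, 0.23787019]), 'eef_rot': array([ 1.14114142e-01,  9.93467214e-01, -9.24520652e-04, -4.82345948e-05]), 'contact_force': array([ 0.16258319,  0.53781629, -0.10807328]), 'moment': array([ 0.06172994, -0.02657301, -0.04536471]), 'finger_force': 0.0, 'opening': 1.0010685096854448} -0.0187
scene {'fx': 467.16208404155265, 'fy': 467.16208404155265, 'cx': 278.2429916296044, 'cy': 214.4705398259457, 'extrinsics': [[0.7267, 0.6869, 0.0088, -0.3746], [0.4992, -0.5192, -0.6937, -0.1713], [-0.472, 0.5085, -0.7202, 1.5197], [0.0, 0.0, 0.0, 1.0]]} 0.9954421768707483
side {'fx': 414.4316683185268, 'fy': 414.4316683185268, 'cx': 277.0172019193104, 'cy': 210.19921397955798, 'extrinsics': [[-0.828, 0.5607, 0.0059, 0.4008], [0.498, 0.74, -0.452, -0.2312], [-0.2578, -0.3714, -0.892, 1.4144], [0.0, 0.0, 0.0, 1.0]]} 0.9964115646258503
```

View pics/scene0.png

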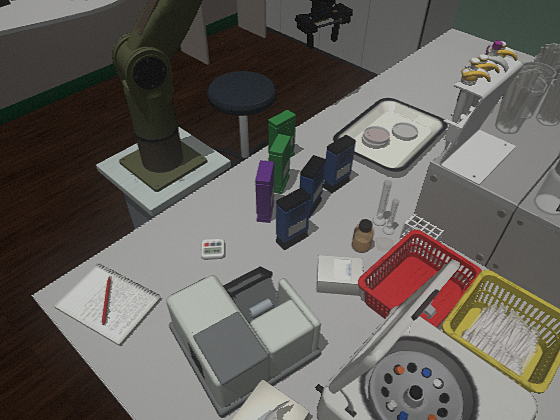

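View pics/side0.png

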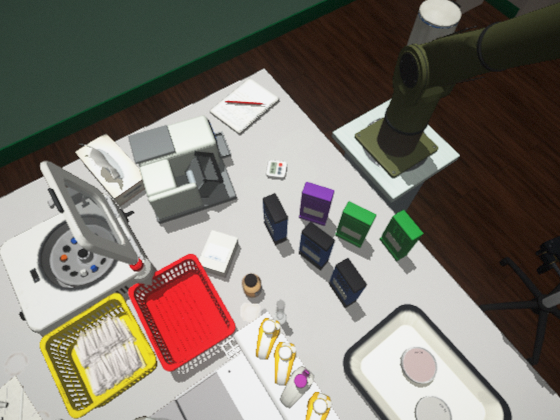

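The scene view shows three blue magazines at (293,217), (313,180) and (340,162). The look-alikes are purple at (265,190) and green at (280,160) and (283,130). In the side view the blue ones are at (275,219), (317,244) and (347,283). The printer's bay opening is at about (262,300) in scene and (208,170) in side.

```bash
cat > h.py <<'E'
import numpy as np,cv2
def cloud(n):
    f=np.load(n); d=f["d"].astype(float); v,u=np.indices(d.shape)
    P=np.stack([(u-f["cx"])/f["fx"]*d,(v-f["cy"])/f["fy"]*d,d],-1); T=f["extrinsics"]
    return (P-T[:3,3])@T[:3,:3], f["p"], d>0
E
python3 - <<'E'
from h import *
C=[];K=[]
for n in("scene0.npz","side0.npz"):
    W,p,ok=cloud(n); 
    m=ok&(W[...,2]>-.02)&(W[...,2]<.4)&(W[...,0]>.1)&(W[...,0]<1.1)&(abs(W[...,1])<.75)
    C.append(W[m]);K.append(p[m])
    # blue tops
    hsv=cv2.cvtColor(p,cv2.COLOR_RGB2HSV); b=(cv2.inRange(hsv,(100,70,20),(125,255,255))>0)&m
    nn,l,st,_=cv2.connectedComponentsWithStats(b.astype(np.uint8))
    for i in range(1,nn):
        if st[i,4]>100: print(n,st[i], W[l==i].mean(0).round(3), W[l==i].min(0).round(3),W[l==i].max(0).round(3))
W=np.vstack(C);k=np.vstack(K)
t=(W[:,2]>.145)&(W[:,2]<.175)
s=2.0; x0,y0=.1,-.75
img=np.zeros((700,1000,3),np.uint8); o=np.argsort(W[:,2])
# rows: x , cols: y ; 1.5mm/px
for w,c in zip(W[o],k[o]):
    a,b=int((w[0]-.1)/.0018),int((.75-w[1])/.0018)
    if 0<=a<556 and 0<=b<800: img[a:a+2,b:b+2]=c
cv2.imwrite("pics/top.png",img[:560,:800,::-1])
g=np.zeros((1000,1500),np.uint8)
q=W[t]; g[((q[:,0]-.1)/.001).astype(int),((q[:,1]+.75)/.001).astype(int)]=255
g=cv2.morphologyEx(g,cv2.MORPH_CLOSE,np.ones((5,5)))
nn,l,st,ce=cv2.connectedComponentsWithStats(g)
for i in range(1,nn):
    if st[i,4]>500:
        pts=np.argwhere(l==i).astype(np.float32); rr=cv2.minAreaRect(pts)
        print("top",st[i,4],"x,y",np.round([rr[0][0]*.001+.1,rr[0][1]*.001-.75],3),"size",np.round(rr[1],0),"ang",round(rr[2],1))
E
```

```text
scene0.npz [ 276  145   79   98 1577] [0.506 0.141 0.096] [ 0.45  -0.002  0.027] [0.551 0.344 0.158]
side0.npz [271 220  16  21 233] [0.535 0.086 0.096] [0.514 0.058 0.03 ] [0.549 0.092 0.156]
side0.npz [300 234  33  33 314] [0.49  0.193 0.099] [0.458 0.144 0.014] [0.506 0.225 0.157]
side0.npz [330 267  34  38 236] [0.487 0.323 0.101] [0.465 0.267 0.034] [0.494 0.353 0.159]
top 3548 x,y [0.26  0.283] size [90. 46.] ang 84.6
top 3413 x,y [0.345 0.183] size [44. 92.] ang 25.3
top 3406 x,y [0.398 0.069] size [43. 90.] ang 35.8
top 3456 x,y [0.477 0.175] size [41. 91.] ang 15.9
top 3572 x,y [0.472 0.306] size [91. 44.] ang 84.8
top 3594 x,y [0.524 0.045] size [89. 44.] ang 81.9
top 12821 x,y [ 0.703 -0.337] size [111. 129.] ang 77.0
top 2248 x,y [0.908 0.326] size [357.  12.] ang 0.0
top 2920 x,y [ 0.906 -0.145] size [ 31. 276.] ang 0.0
```

View pics/top.png

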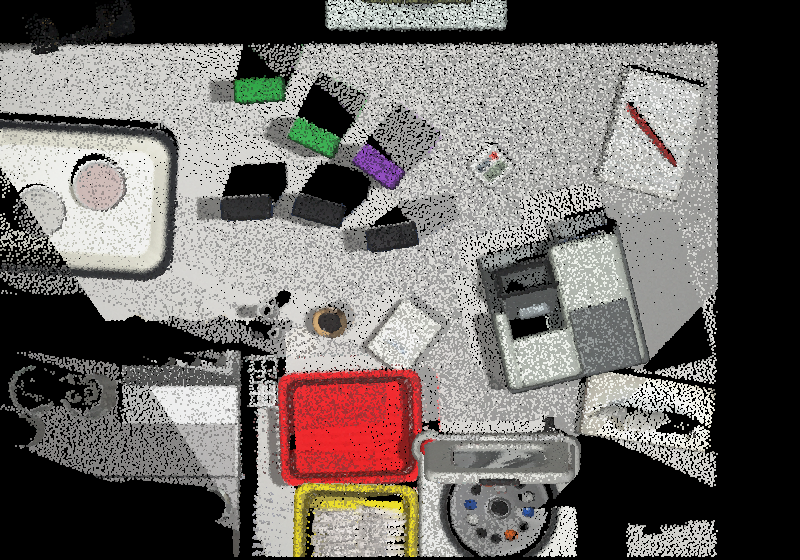

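Working top positions are A (0.524,0.045), B (0.477,0.175) and C (0.472,0.306). The printer has its front towards the robot at a yaw of about -13°, with the bay near (0.62,-0.19). The moves can't tilt the tool. So I plan to grip the magazine across its 84 mm, which lets it pivot about its own y axis. Next I measure the printer and the bay cross-section.

Run:
```python
from h import *
from scipy.spatial.transform import Rotation as R
Ws=[]
for n in("scene0.npz","side0.npz"):
    W,p,ok=cloud(n); W=W[ok]; Ws.append(W)
    b=W[(abs(W[:,0]-.55)<.1)&(abs(W[:,1]+.05)<.05)]; print(n,"bench z",np.median(b[:,2]).round(4))
W=np.vstack(Ws); w=W[(W[:,2]>.02)&(W[:,2]<.2)&(W[:,0]>.45)&(W[:,0]<.83)&(W[:,1]<-.05)&(W[:,1]>-.52)]
g=np.zeros((500,600),np.uint8); g[((w[:,0]-.4)/.001).astype(int),((w[:,1]+.55)/.001).astype(int)]=255
g=cv2.morphologyEx(g,cv2.MORPH_CLOSE,np.ones((7,7)));g=cv2.morphologyEx(g,cv2.MORPH_OPEN,np.ones((15,15)))
n,l,st,_=cv2.connectedComponentsWithStats(g); 
for i in range(1,n):
    if st[i,4]>3000:
        rr=cv2.minAreaRect(np.argwhere(l==i).astype(np.float32)); print(st[i],rr[0][0]*.001+.4,rr[0][1]*.001-.55,rr[1],rr[2])
yaw=np.radians(-13); c,s=np.cos(yaw),np.sin(yaw)
o=np.array([.68,-.25])
# section image in printer frame (x',z) for y'-slices, 1 px/mm x2
d=W[:,:2]-o; xp=d@[c,s]; yp=d@[-s,c]
for k,(Wk) in enumerate(Ws):
    d=Wk[:,:2]-o; xp=d@[c,s]; yp=d@[-s,c]
    np.save(f"pf{k}.npy",np.c_[xp,yp,Wk[:,2]])
P=[np.load("pf0.npy"),np.load("pf1.npy")]
# top view of printer, height colored
big=np.zeros((560,800,3),np.uint8)
im=np.zeros((280,380),np.uint8)
A=np.vstack(P); A=A[np.argsort(A[:,2])]; A=A[(abs(A[:,0])<.14)&(abs(A[:,1])<.19)&(A[:,2]>-.01)&(A[:,2]<.17)]
im[((A[:,0]+.14)/.001).astype(int),((.19-A[:,1])/.001).astype(int)]=(A[:,2]*1500+10).clip(0,255)
im=cv2.morphologyEx(im,cv2.MORPH_CLOSE,np.ones((3,3)))
cv2.imwrite("pics/printer_top.png",cv2.applyColorMap(cv2.resize(im,(760,560),interpolation=0),cv2.COLORMAP_JET))
```

```text
scene0.npz bench z -0.0009
side0.npz bench z -0.0008
[   34    82   404   348 72721] 0.7003153991699219 -0.2975684661865235 (318.8238830566406, 403.86566162109375) 66.00111389160156
```

View pics/printer_top.png

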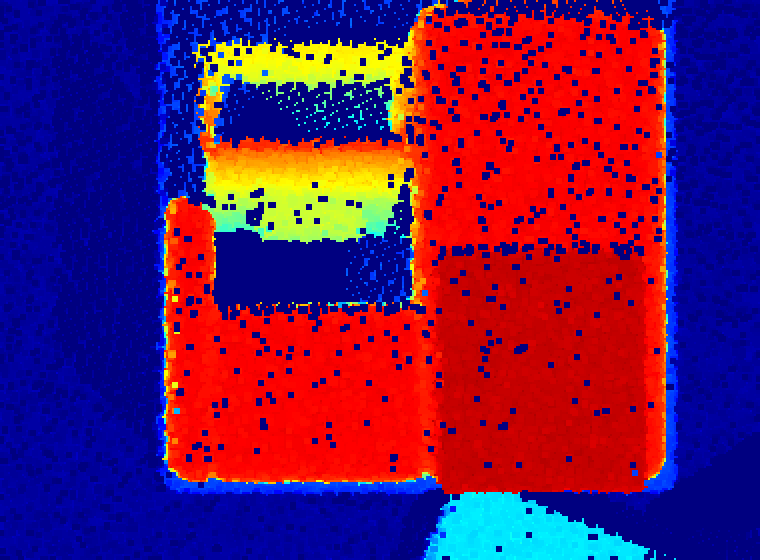

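In this height map (printer frame, 0.5 mm per pixel) the rear edge is at row 490. The sides are at columns 163 and 672, 254 mm apart, so the yaw of -13° holds. The bay mouth spans columns 205–410, with its front rim at row ~45–80 and its rear rim at row ~145. Next I take its cross-section.

Run:
```python
from h import *
im=np.full((560,800,3),255,np.uint8)
for k,col in((0,(0,0,255)),(1,(255,0,0))):
    P=np.load(f"pf{k}.npy"); P=P[(abs(P[:,1]-.036)<.035)&(abs(P[:,0]+.05)<.11)&(P[:,2]>-.01)&(P[:,2]<.17)]
    for x,y,z in P: cv2.circle(im,(int((x+.16)*3600),int(540-(z)*3000*1.2)),1,col,-1)
for i in range(0,22): cv2.line(im,(i*36,0),(i*36,560),(200,200,200) if i%5 else (90,90,90),1)
for i in range(0,16): cv2.line(im,(0,540-i*36),(800,540-i*36),(200,200,200) if i%5 else (90,90,90),1)
cv2.imwrite("pics/section.png",im)
# finer edges: yaw/position by side edges of top plate
A=np.vstack([np.load("pf0.npy"),np.load("pf1.npy")])
f=A[(A[:,2]>.008)&(A[:,2]<.16)&(abs(A[:,0])<.16)&(abs(A[:,1])<.2)]
for lo in np.arange(-.06,.1,.03):
    s=f[(f[:,0]>lo)&(f[:,0]<lo+.03)]; h=s[(s[:,2]>.03)]
    print("x",lo.round(2),"y range",np.percentile(h[h[:,1]<.15][:,1],[.5,99.5]).round(4))
for lo in np.arange(-.12,.1,.04):
    s=f[(f[:,1]>lo)&(f[:,1]<lo+.04)&(f[:,2]>.12)]; print("y",lo.round(2),"x range",np.percentile(s[:,0],[.5,99.5]).round(4))
```

```text
x -0.06 y range [-0.1422  0.1061]
x -0.03 y range [-0.1429  0.1074]
x 0.0 y range [-0.1429  0.1072]
x 0.03 y range [-0.1426  0.107 ]
x 0.06 y range [-0.1425  0.1069]
x 0.09 y range [-0.1405  0.1039]
y -0.12 x range [-0.1378  0.1052]
y -0.08 x range [-0.1385  0.1054]
y -0.04 x range [-0.1332  0.1037]
y 0.0 x range [-0.0699  0.1007]
y 0.04 x range [-0.07    0.1004]
y 0.08 x range [-0.0866  0.0998]
```

View pics/section.png

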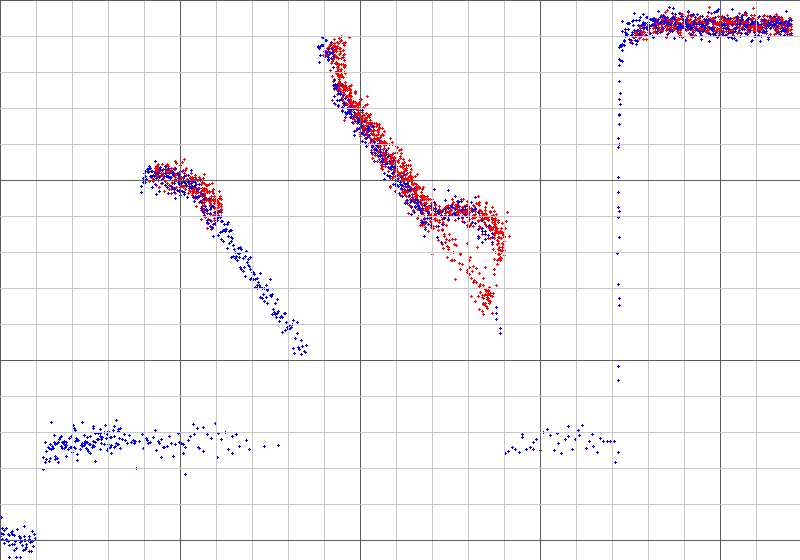

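Run:
```python
from h import *
W,p,ok=cloud("scene0.npz")
c=cv2.resize(p[120:330,160:400],(686,600),interpolation=cv2.INTER_CUBIC); cv2.imwrite("pics/close.png",c[:,:,::-1])
```

```text
(no output)
```

View pics/close.png

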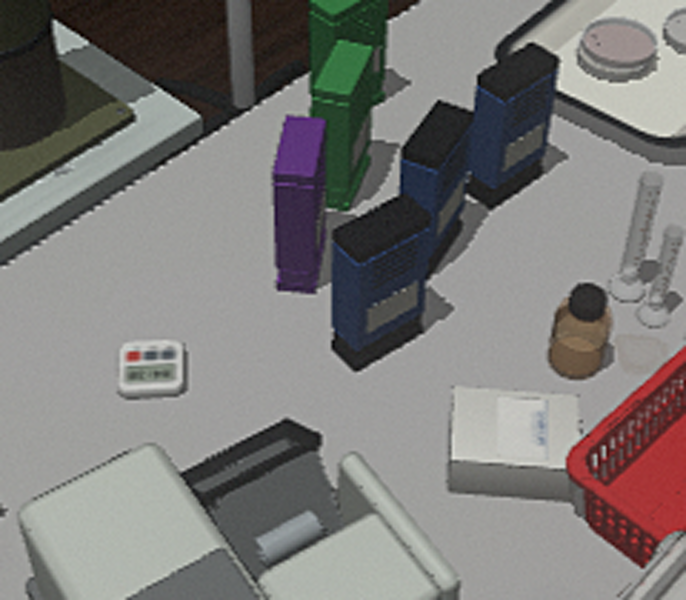

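The section shows the front (floor) wall as a line leaning about 35° through (222,222)–(304,350), and the rear wall from (335,95) to (430,215). That puts the bay origin near (0.643,-0.204,0.049).

What could be taken for a magazine in the scene view:
- **Blue with black caps:** (293,217), (313,180), (340,162). The close crop confirms blue bodies with black cap and foot, so these three are it.
- **Purple:** (265,190), rejected by the description.
- **Green:** (280,160) and (283,130), rejected by the description.

I move over C first.

```bash
python3 -m creep '[{"grip":1,"tx":-3,"ty":-1.7,"tz":-0.5},{"grip":1,"tx":-3,"ty":-1.7,"tz":-0.5},{"grip":1,"tx":-3,"ty":-1.7,"tz":-0.5},{"grip":1,"tx":-3,"ty":-1.7,"tz":-0.5},{"grip":1,"tx":-3,"ty":-1.7},{"grip":1,"tx":-3,"ty":-1.7},{"grip":1,"tx":-3,"ty":-1.7},{"grip":1,"tx":-3,"ty":-1.7}]'; python3 -m creep '[{"grip":1,"tx":-3,"ty":-1.7},{"grip":1,"tx":-3,"ty":-1.7},{"grip":1,"tx":-3,"ty":-1.7},{"grip":1,"tx":-3,"ty":-1.7},{"grip":1,"tx":-3,"ty":-1.6,"spin":-4},{"grip":1,"spin":-4},{"grip":1}]'
cat >> h.py <<'E'
def wcap(z,lo=.0):
    """wrist picture -> blue/black magazine caps at height z (world)"""
    from plant import r,optics
    c=optics.get_calibration("wrist"); p,d=optics.snapshot("wrist"); np.savez("w.npz",p=p,d=d,**c); return p,d,c
def wcloud(f="w.npz"):
    f=np.load(f); d=f["d"].astype(float); v,u=np.indices(d.shape)
    a=(u-f["cx"])/f["fx"]; b=(v-f["cy"])/f["fy"]; t=np.hypot(a,b); k=np.where(t>1e-6,np.tan(np.minimum(t,1.5))/np.maximum(t,1e-6),1)
    P=np.stack([a*k*d,b*k*d,d],-1); T=f["extrinsics"]
    return (P-T[:3,3])@T[:3,:3], f["p"], d>0
E
python3 - <<'E'
from h import *
from plant import r
p,d,c=wcap(.16); s=r.get_state(); print(s["clock"],s["tool_pos"],s["eef_rot"],s["contact_force"],s["moment"])
cv2.imwrite("pics/w1.png",p[:,:,::-1]); print({k:np.round(v,3).tolist() for k,v in c.items()},(d>0).mean())
E
```

```text
0.15 [0.14167367 0.60825091 0.2380855 ] [ 1.14085084e-01  9.93470740e-01 -6.93805300e-04 -2.01734110e-05] [ 0.27137455 -0.50216831 -0.23338578] [-0.02312535 -0.06782844 -0.05224039]
{'fx': 325.192, 'fy': 325.192, 'cx': 281.141, 'cy': 207.67, 'extrinsics': [[0.227, 0.974, -0.001, -0.624], [0.926, -0.215, 0.311, -0.042], [0.303, -0.071, -0.95, 0.391], [0.0, 0.0, 0.0, 1.0]]} 0.996156462585034$[0]: bad value
$[0]: bad value
```

View pics/w1.png

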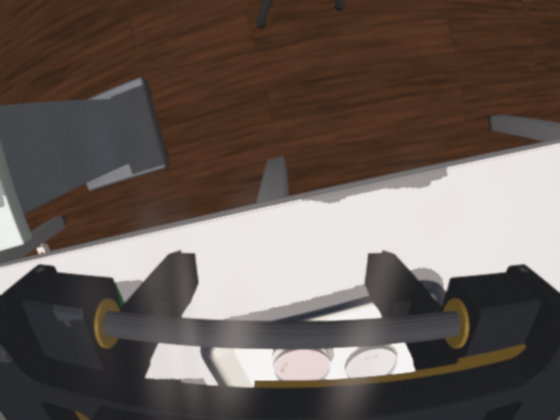

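The wrist view from the start pose shows the fingertips at (180,270) and (383,270), with the bench edge behind. The moves were refused, probably because every key must be given.

```bash
python3 -m creep '[{"grip":1,"tx":-3,"ty":-1.7,"tz":-0.5,"spin":0},{"grip":1,"tx":-3,"ty":-1.7,"tz":-0.5,"spin":0},{"grip":1,"tx":-3,"ty":-1.7,"tz":-0.5,"spin":0},{"grip":1,"tx":-3,"ty":-1.7,"tz":-0.5,"spin":0},{"grip":1,"tx":-3,"ty":-1.7,"tz":0,"spin":0},{"grip":1,"tx":-3,"ty":-1.7,"tz":0,"spin":0},{"grip":1,"tx":-3,"ty":-1.7,"tz":0,"spin":0},{"grip":1,"tx":-3,"ty":-1.7,"tz":0,"spin":0}]'; python3 -m creep '[{"grip":1,"tx":-3,"ty":-1.7,"tz":0,"spin":0},{"grip":1,"tx":-3,"ty":-1.7,"tz":0,"spin":0},{"grip":1,"tx":-3,"ty":-1.7,"tz":0,"spin":0},{"grip":1,"tx":-3,"ty":-1.7,"tz":0,"spin":0},{"grip":1,"tx":-3,"ty":-1.6,"tz":0,"spin":-4},{"grip":1,"tx":0,"ty":0,"tz":0,"spin":-4},{"grip":1,"tx":0,"ty":0,"tz":0,"spin":0}]'
python3 - <<'E'
from h import *
from plant import r
p,d,c=wcap(.16); s=r.get_state(); print(s["clock"],s["tool_pos"],s["eef_rot"])
W,p,ok=wcloud(); m=ok&(W[...,2]>.14)&(W[...,2]<.175)&(np.hypot(W[...,0]-.48,W[...,1]-.2)<.28)
n,l,st,_=cv2.connectedComponentsWithStats(m.astype(np.uint8))
for i in range(1,n):
    if st[i,4]>300: rr=cv2.minAreaRect((W[l==i][:,:2]*1000).astype(np.float32)); print(st[i],rr, W[l==i].mean(0).round(3),p[l==i].mean(0).round())
cv2.imwrite("pics/w2.png",p[:,:,::-1])
E
```

```text
clock: 0.82
tool_pos: [0.3456, 0.4204, 0.2586]
eef_rot: [0.114, 0.993, -0.0, -0.0]
contact_force: [0.6, 1.3, 0.2]
opening: 1.003
finger_force: 0.0
clock: 1.4
tool_pos: [0.4734, 0.3035, 0.2582]
eef_rot: [0.046, 0.999, -0.001, -0.0]
contact_force: [0.2, 0.5, -0.1]
opening: 0.999
finger_force: 0.0
1.45 [0.47179087 0.30547379 0.2583612 ] [ 4.60751933e-02  9.98937827e-01  1.04887506e-04 -5.32609587e-04]
[  76   22  103   97 4915] ((345.56268310546875, 184.9173583984375), (40.771812438964844, 84.18840026855469), 26.071678161621094) [0.347 0.19  0.158] [ 45. 154.  74.]
[   5  109   67   87 3193] ((397.3778991699219, 69.49612426757812), (40.62147521972656, 84.55354309082031), 36.43094253540039) [0.396 0.078 0.157] [114.  56. 144.]
[ 232  175  107   56 5439] ((471.2367248535156, 306.593017578125), (84.18099975585938, 40.67105484008789), 86.51805877685547) [0.469 0.307 0.159] [39. 39. 42.]
[  94  183   96   75 4089] ((476.2579040527344, 175.95944213867188), (40.873348236083984, 84.64093780517578), 16.201847076416016) [0.473 0.182 0.158] [54. 53. 58.]
[  18  247   67   28 1191] ((515.2115478515625, 46.12959671020508), (84.27426147460938, 26.836637496948242), 83.65900421142578) [0.51  0.052 0.154] [31. 35. 45.]
[254 356  22  22 311] ((658.4901733398438, 267.8702697753906), (23.55739974975586, 22.51397132873535), 8.716574668884277) [0.659 0.267 0.147] [128. 123. 122.]
```

View pics/w2.png

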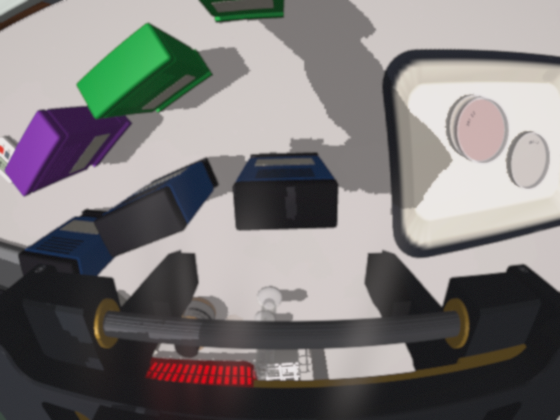

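The wrist view shows magazine C's cap at (285,190) between the fingertips. The fit gives 84.2 × 40.7 mm, centre (0.471,0.307), angle ~86°. B is at (155,215). I now descend onto C.

```bash
python3 -m creep '[{"grip":1,"tx":0,"ty":0.1,"tz":2.2,"spin":-1},{"grip":1,"tx":0,"ty":0,"tz":2.2,"spin":0},{"grip":1,"tx":0,"ty":0,"tz":2.2,"spin":0},{"grip":1,"tx":0,"ty":0,"tz":2,"spin":0},{"grip":1,"tx":0,"ty":0,"tz":0,"spin":0},{"grip":1,"tx":0,"ty":0,"tz":0,"spin":0}]'; python3 -m creep '[{"grip":1,"tx":0,"ty":0,"tz":0.5,"spin":0},{"grip":1,"tx":0,"ty":0,"tz":0.5,"spin":0},{"grip":1,"tx":0,"ty":0,"tz":0.5,"spin":0},{"grip":1,"tx":0,"ty":0,"tz":0.3,"spin":0}]'
```

```text
clock: 1.95
tool_pos: [0.4701, 0.3081, 0.1723]
eef_rot: [0.035, 0.999, -0.0, -0.001]
contact_force: [0.9, 0.3, -0.6]
opening: 1.0
finger_force: 0.0
clock: 2.28
tool_pos: [0.4718, 0.3071, 0.1547]
eef_rot: [0.036, 0.999, 0.0, 0.0]
contact_force: [0.1, -0.5, 0.5]
opening: 1.001
finger_force: 0.0
```

```bash
python3 -m creep '[{"grip":1,"tx":0,"ty":0,"tz":1.3,"spin":0},{"grip":1,"tx":0,"ty":0,"tz":1.3,"spin":0},{"grip":1,"tx":0,"ty":0,"tz":1.3,"spin":0},{"grip":1,"tx":0,"ty":0,"tz":0,"spin":0},{"grip":-1,"tx":0,"ty":0,"tz":0,"spin":0},{"grip":-1,"tx":0,"ty":0,"tz":0,"spin":0},{"grip":-1,"tx":0,"ty":0,"tz":0,"spin":0}]' 25;  python3 -m creep '[{"grip":-1,"tx":0,"ty":0,"tz":0,"spin":0},{"grip":-1,"tx":0,"ty":0,"tz":-0.7,"spin":0},{"grip":-1,"tx":0,"ty":0,"tz":-0.7,"spin":0},{"grip":-1,"tx":0,"ty":0,"tz":0,"spin":0},{"grip":-1,"tx":0,"ty":0,"tz":0,"spin":0},{"grip":-1,"tx":0,"ty":0,"tz":0,"spin":0}]'; python3 -m creep '[{"grip":-1,"tx":0,"ty":0,"tz":0,"spin":0}]'
```

```text
clock: 2.87
tool_pos: [0.4721, 0.3072, 0.1164]
eef_rot: [0.036, 0.999, 0.0, 0.0]
contact_force: [0.8, -0.7, -1.3]
opening: 0.952
finger_force: 25.0
clock: 3.37
tool_pos: [0.4719, 0.307, 0.13]
eef_rot: [0.036, 0.999, 0.0, 0.0]
contact_force: [0.9, 0.5, -1.2]
opening: 0.949
finger_force: 25.0
clock: 3.45
tool_pos: [0.4717, 0.3069, 0.1297]
eef_rot: [0.036, 0.999, -0.0, -0.0]
contact_force: [-0.7, 0.1, -1.3]
opening: 0.951
finger_force: 25.0
```

It weighs about 1.3 N, so C is empty. I set it down and go on to B.

```bash
python3 -m creep '[{"grip":-1,"tx":0,"ty":0,"tz":0.7,"spin":0},{"grip":-1,"tx":0,"ty":0,"tz":0.7,"spin":0},{"grip":-1,"tx":0,"ty":0,"tz":0,"spin":0},{"grip":1,"tx":0,"ty":0,"tz":0,"spin":0},{"grip":1,"tx":0,"ty":0,"tz":0,"spin":0},{"grip":1,"tx":0,"ty":0,"tz":0,"spin":0},{"grip":1,"tx":0,"ty":0,"tz":-1.5,"spin":0},{"grip":1,"tx":0,"ty":0,"tz":-3,"spin":0}]';  python3 -m creep '[{"grip":1,"tx":0,"ty":0,"tz":-3,"spin":0},{"grip":1,"tx":0,"ty":-2.2,"tz":-2.5,"spin":-5},{"grip":1,"tx":0,"ty":-3.5,"tz":-2.5,"spin":-5},{"grip":1,"tx":0.3,"ty":-3.5,"tz":-1,"spin":-5},{"grip":1,"tx":0.8,"ty":-3,"tz":-0.5,"spin":-5},{"grip":1,"tx":0,"ty":0,"tz":0,"spin":0}]'
cat > look.py <<'E'
import sys
from h import *
from plant import r
x0,y0=map(float,sys.argv[1:3])
p,d,c=wcap(.16); s=r.get_state(); q=s["eef_rot"]; a=np.degrees(2*np.arctan2(q[0],q[1]));ya=90-a
print("tcp",s["clock"],s["tool_pos"].round(4),"tool y angle",ya.round(2))
W,p,ok=wcloud(); m=ok&(W[...,2]>.14)&(W[...,2]<.175)&(np.hypot(W[...,0]-x0,W[...,1]-y0)<.25)
n,l,st,_=cv2.connectedComponentsWithStats(m.astype(np.uint8))
for i in range(1,n):
    if st[i,4]>300:
        (cx,cy),wh,an=cv2.minAreaRect((W[l==i][:,:2]*1000).astype(np.float32)); 
        if wh[0]<wh[1]: an+=90
        e=np.array([cx,cy])/1000-s["tool_pos"][:2]; t=np.radians(ya); Y=np.array([np.cos(t),np.sin(t)]); X=np.array([-Y[1],Y[0]])
        print(np.round([cx,cy],1),np.round(wh,1),"long angle",round(an,1),"-> tx,ty cm",np.round([e@X*100,e@Y*100],2),"spin",round(ya-an,1),p[l==i].mean(0).round())
E
python3 look.py .476 .176
```

```text
clock: 4.12
tool_pos: [0.4698, 0.3055, 0.1584]
eef_rot: [0.036, 0.999, -0.002, -0.003]
contact_force: [0.4, -0.1, -0.5]
opening: 1.002
finger_force: 0.0
clock: 4.62
tool_pos: [0.4698, 0.1767, 0.2557]
eef_rot: [-0.135, 0.991, -0.003, -0.0]
contact_force: [-0.0, -1.3, -0.6]
opening: 1.001
finger_force: 0.0
tcp 4.6667 [0.4696 0.1807 0.2554] tool y angle 105.51
[266.  281.8] [84.1 31.5] long angle 87.3 -> tx,ty cm [16.92 15.18] spin 18.2 [ 22. 127.  55.]
[345.5 184.4] [40.8 84.8] long angle 116.1 -> tx,ty cm [11.86  3.67] spin -10.6 [ 49. 177.  84.]
[397.2  68.8] [41.  83.9] long angle 126.4 -> tx,ty cm [ 9.97 -8.85] spin -20.9 [178.  97. 212.]
[523.3  43.9] [84.3 40.7] long angle 81.0 -> tx,ty cm [ -1.52 -14.62] spin 24.5 [58. 57. 64.]
[475.8 174.8] [39.7 84.1] long angle 105.9 -> tx,ty cm [-0.43 -0.74] spin -0.4 [49. 48. 53.]
[471.4 305.9] [84.7 40.8] long angle 85.5 -> tx,ty cm [-3.52 12.02] spin 20.0 [43. 42. 47.]
```

```bash
python3 -m creep '[{"grip":1,"tx":-0.4,"ty":-0.7,"tz":2.2,"spin":0},{"grip":1,"tx":0,"ty":0,"tz":2.2,"spin":0},{"grip":1,"tx":0,"ty":0,"tz":2.2,"spin":0},{"grip":1,"tx":0,"ty":0,"tz":1.3,"spin":0},{"grip":1,"tx":0,"ty":0,"tz":0,"spin":0},{"grip":1,"tx":0,"ty":0,"tz":0,"spin":0}]'; python3 look.py .476 .176 | sed -n '1p;/105\.\|106\./p'
```

```text
clock: 5.17
tool_pos: [0.4744, 0.1806, 0.1755]
eef_rot: [-0.139, 0.99, 0.0, -0.001]
contact_force: [-0.5, -0.1, -0.1]
opening: 1.004
finger_force: 0.0
tcp 5.2167 [0.475  0.1807 0.1762] tool y angle 105.95
tcp 5.2167 [0.475  0.1807 0.1762] tool y angle 105.95
```

```bash
python3 -m creep '[{"grip":1,"tx":0.05,"ty":-0.55,"tz":0,"spin":0},{"grip":1,"tx":0,"ty":0,"tz":0,"spin":0},{"grip":1,"tx":0,"ty":0,"tz":0,"spin":0}]'; python3 look.py .476 .176
```

```text
clock: 5.47
tool_pos: [0.4765, 0.1737, 0.1767]
eef_rot: [-0.138, 0.99, 0.0, 0.001]
contact_force: [0.5, -0.7, 1.0]
opening: 1.003
finger_force: 0.0
tcp 5.5167 [0.4764 0.1739 0.1766] tool y angle 105.85
[346.6 184.6] [40.1 84.7] long angle 113.9 -> tx,ty cm [12.19  4.57] spin -8.0 [ 40. 164.  75.]
[272.1 294.6] [56.6 22.2] long angle 89.8 -> tx,ty cm [16.35 17.18] spin 16.1 [ 19. 114.  49.]
[397.6  68.7] [40.8 84.5] long angle 126.6 -> tx,ty cm [10.45 -7.97] spin -20.7 [166.  88. 203.]
[521.8  44.3] [84.9 40.3] long angle 83.3 -> tx,ty cm [ -0.83 -13.71] spin 22.5 [40. 42. 52.]
[476.3 175. ] [40.7 84.5] long angle 106.1 -> tx,ty cm [-0.02  0.11] spin -0.2 [46. 46. 51.]
[469.5 304.9] [83.1 36.9] long angle 86.7 -> tx,ty cm [-2.91 12.79] spin 19.1 [30. 34. 43.]
```

```bash
python3 -m creep '[{"grip":1,"tx":0,"ty":0.12,"tz":0.5,"spin":0},{"grip":1,"tx":0,"ty":0,"tz":0.5,"spin":0},{"grip":1,"tx":0,"ty":0,"tz":0.5,"spin":0},{"grip":1,"tx":0,"ty":0,"tz":0.5,"spin":0},{"grip":1,"tx":0,"ty":0,"tz":0.4,"spin":0}]'
```

```text
clock: 5.93
tool_pos: [0.4753, 0.1751, 0.1511]
eef_rot: [-0.138, 0.99, -0.0, -0.0]
contact_force: [-0.5, -0.5, 0.2]
opening: 1.0
finger_force: 0.0
```

```bash
python3 -m creep '[{"grip":1,"tx":0,"ty":0,"tz":1.2,"spin":0},{"grip":1,"tx":0,"ty":0,"tz":1.2,"spin":0},{"grip":1,"tx":0,"ty":0,"tz":1.2,"spin":0},{"grip":1,"tx":0,"ty":0,"tz":0,"spin":0},{"grip":-1,"tx":0,"ty":0,"tz":0,"spin":0},{"grip":-1,"tx":0,"ty":0,"tz":0,"spin":0},{"grip":-1,"tx":0,"ty":0,"tz":0,"spin":0}]' 25;  python3 -m creep '[{"grip":-1,"tx":0,"ty":0,"tz":0,"spin":0},{"grip":-1,"tx":0,"ty":0,"tz":-0.7,"spin":0},{"grip":-1,"tx":0,"ty":0,"tz":-0.7,"spin":0},{"grip":-1,"tx":0,"ty":0,"tz":0,"spin":0},{"grip":-1,"tx":0,"ty":0,"tz":0,"spin":0},{"grip":-1,"tx":0,"ty":0,"tz":0,"spin":0}]'; python3 -m creep '[{"grip":-1,"tx":0,"ty":0,"tz":0,"spin":0}]'
```

```text
clock: 6.52
tool_pos: [0.4755, 0.1751, 0.116]
eef_rot: [-0.138, 0.99, 0.0, -0.0]
contact_force: [-0.6, 0.1, -5.3]
opening: 0.95
finger_force: 25.0
clock: 7.02
tool_pos: [0.4757, 0.1751, 0.1302]
eef_rot: [-0.138, 0.99, 0.0, 0.0]
contact_force: [0.2, -0.5, -5.0]
opening: 0.949
finger_force: 25.0
clock: 7.1
tool_pos: [0.4755, 0.1751, 0.1299]
eef_rot: [-0.138, 0.99, -0.0, -0.0]
contact_force: [1.0, -0.1, -4.2]
opening: 0.952
finger_force: 25.0
```

About 4.8 N, so B is the full one. I carry it to clear bench just ahead and turn it to the printer's yaw. Then I pivot it 35° in the pads against the bench.

```bash
python3 -m creep '[{"grip":-1,"tx":0,"ty":0,"tz":-0.8,"spin":0},{"grip":-1,"tx":-2.3,"ty":-0.75,"tz":-0.8,"spin":0},{"grip":-1,"tx":-2.4,"ty":-0.8,"tz":0,"spin":0},{"grip":-1,"tx":-2.4,"ty":-0.8,"tz":0,"spin":0},{"grip":-1,"tx":0,"ty":0,"tz":0,"spin":5.8},{"grip":-1,"tx":0,"ty":0,"tz":0,"spin":5.8},{"grip":-1,"tx":0,"ty":0,"tz":0,"spin":5.8},{"grip":-1,"tx":0,"ty":0,"tz":0,"spin":5.7}]'; python3 -m creep '[{"grip":-1,"tx":0,"ty":0,"tz":0,"spin":5.7},{"grip":-1,"tx":0,"ty":0,"tz":0,"spin":0},{"grip":-1,"tx":0,"ty":0,"tz":1,"spin":0},{"grip":-1,"tx":0,"ty":0,"tz":1,"spin":0},{"grip":-1,"tx":0,"ty":0,"tz":0.7,"spin":0},{"grip":-1,"tx":0,"ty":0,"tz":0,"spin":0},{"grip":-1,"tx":0,"ty":0,"tz":0,"spin":0}]'
```

```text
clock: 7.77
tool_pos: [0.55, 0.1719, 0.146]
eef_rot: [0.065, 0.998, 0.0, -0.0]
contact_force: [0.2, 0.2, -4.9]
opening: 0.949
finger_force: 25.0
clock: 8.35
tool_pos: [0.5496, 0.1717, 0.1179]
eef_rot: [0.112, 0.994, -0.0, -0.001]
contact_force: [0.3, 0.1, -5.1]
opening: 0.953
finger_force: 25.0
```

```bash
python3 -m creep '[{"grip":-1,"tx":0,"ty":0,"tz":0.25,"spin":0},{"grip":-1,"tx":0,"ty":0,"tz":0,"spin":0},{"grip":-1,"tx":0,"ty":0,"tz":0,"spin":0}]' 10; python3 -m creep '[{"grip":-1,"tx":1.42,"ty":0,"tz":-0.1,"spin":0},{"grip":-1,"tx":0,"ty":0,"tz":0,"spin":0}]';  python3 -m creep '[{"grip":-1,"tx":1.43,"ty":0,"tz":0.02,"spin":0},{"grip":-1,"tx":0,"ty":0,"tz":0,"spin":0}]'
python3 - <<'E'
from h import *
from plant import optics
p,d=optics.snapshot("scene"); np.savez("s1.npz",p=p,d=d,**optics.get_calibration("scene"))
q,d=optics.snapshot("side"); np.savez("s2.npz",p=q,d=d,**optics.get_calibration("side"))
a=cv2.resize(p[90:290,220:420],(400,400));b=cv2.resize(q[130:330,180:380],(400,400))
cv2.imwrite("pics/tilt1.png",np.hstack([a,b])[:,:,::-1])
E
```

```text
clock: 8.6
tool_pos: [0.5504, 0.172, 0.1165]
eef_rot: [0.112, 0.994, 0.0, 0.0]
contact_force: [-1.2, 0.3, -4.4]
opening: 0.951
finger_force: 10.0
clock: 8.77
tool_pos: [0.534, 0.1759, 0.1176]
eef_rot: [0.112, 0.994, -0.0, -0.001]
contact_force: [-1.3, 0.9, -5.2]
opening: 0.954
finger_force: 10.0
clock: 8.93
tool_pos: [0.5202, 0.1791, 0.1173]
eef_rot: [0.111, 0.994, -0.0, -0.001]
contact_force: [-1.8, -0.0, -4.2]
opening: 0.951
finger_force: 10.0
```

View pics/tilt1.png

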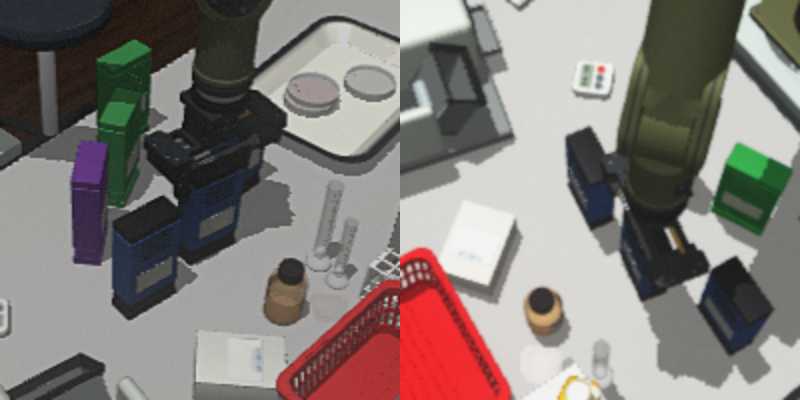

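Left crop: B hangs in the gripper at (210,215), between A at (147,255) and C. It looks barely tilted, and the force reading says the bench still isn't carrying it. I measure its face tilt.

```bash
cat > tilt.py <<'E'
import sys
from h import *
from plant import r,optics
s=r.get_state(); t=s["tool_pos"]; q=s["eef_rot"]; a=2*np.arctan2(q[0],q[1]); X=np.array([-np.cos(a),np.sin(a)]); Y=np.array([np.sin(a),np.cos(a)])
for n in sys.argv[1:]:
    p,d=optics.snapshot(n); np.savez("t.npz",p=p,d=d,**optics.get_calibration(n)); W,p,ok=cloud("t.npz")
    D=W[...,:2]-t[:2]; u=D@X; v=D@Y
    m=ok&(abs(v)<.04)&(abs(u)<.16)&(W[...,2]>.012)&(W[...,2]<t[2]-.012)
    P=np.c_[-u[m],W[...,2][m]]   # forward (printer +x), z
    ok2=np.ones(len(P),bool)
    # rear/front face: robust line forward=f(z)
    k=np.polyfit(P[:,1],P[:,0],1)
    for _ in range(15):
        e=P[:,0]-np.polyval(k,P[:,1]); g=abs(e-np.median(e))<max(.004,1.5*np.median(abs(e))); k=np.polyfit(P[g,1],P[g,0],1)
    b=P[g]; print(n,"clock",s["clock"],"tcp",t.round(4),"n",g.sum(),len(P),"tilt deg",np.degrees(np.arctan(-k[0])).round(1),"face at bench(fwd of tcp)",(k[1]*1000).round(1),"z rng",b[:,1].min().round(3),b[:,1].max().round(3),"lowest blue-ish z",P[:,1].min().round(4))
E
python3 tilt.py scene side
```

```text
scene clock 9.0333 tcp [0.5228 0.1786 0.1174] n 448 743 tilt deg -1.5 face at bench(fwd of tcp) 19.4 z rng 0.012 0.105 lowest blue-ish z 0.0121
side clock 9.0333 tcp [0.5228 0.1786 0.1174] n 294 442 tilt deg -51.2 face at bench(fwd of tcp) -7.0 z rng 0.012 0.105 lowest blue-ish z 0.0121
```

```bash
python3 -m creep '[{"grip":-1,"tx":-1.5,"ty":0,"tz":-0.5,"spin":0},{"grip":-1,"tx":-1.5,"ty":0,"tz":0,"spin":0},{"grip":-1,"tx":0,"ty":0,"tz":0.55,"spin":0},{"grip":-1,"tx":0,"ty":0,"tz":0,"spin":0}]'; python3 -m creep '[{"grip":-1,"tx":0,"ty":0,"tz":0.1,"spin":0},{"grip":-1,"tx":0,"ty":0,"tz":0,"spin":0}]';python3 -m creep '[{"grip":-1,"tx":0,"ty":0,"tz":0.1,"spin":0},{"grip":-1,"tx":0,"ty":0,"tz":0,"spin":0}]';python3 -m creep '[{"grip":-1,"tx":0,"ty":0,"tz":0.1,"spin":0},{"grip":-1,"tx":0,"ty":0,"tz":0,"spin":0}]'
```

```text
clock: 9.47
tool_pos: [0.5528, 0.1707, 0.116]
eef_rot: [0.113, 0.994, -0.0, 0.0]
contact_force: [-0.3, 0.6, -5.3]
opening: 0.949
finger_force: 10.0
clock: 9.63
tool_pos: [0.5515, 0.1714, 0.1158]
eef_rot: [0.112, 0.994, -0.0, -0.0]
contact_force: [0.2, -1.2, -3.1]
opening: 0.951
finger_force: 10.0
clock: 9.8
tool_pos: [0.5515, 0.1715, 0.1157]
eef_rot: [0.112, 0.994, -0.0, 0.0]
contact_force: [-1.2, -1.9, 4.7]
opening: 0.951
finger_force: 10.0
clock: 9.97
tool_pos: [0.5517, 0.1713, 0.1154]
eef_rot: [0.112, 0.994, -0.0, 0.0]
contact_force: [-2.6, -2.1, 10.2]
opening: 0.953
finger_force: 10.0
```

```bash
python3 -m creep '[{"grip":-1,"tx":0.7,"ty":0,"tz":-0.1,"spin":0},{"grip":-1,"tx":0.72,"ty":0,"tz":-0.03,"spin":0},{"grip":-1,"tx":0,"ty":0,"tz":0,"spin":0}]';  python3 -m creep '[{"grip":-1,"tx":0.72,"ty":0,"tz":0,"spin":0},{"grip":-1,"tx":0.71,"ty":0,"tz":0.02,"spin":0},{"grip":-1,"tx":0,"ty":0,"tz":0,"spin":0}]'; python3 tilt.py scene
```

```text
clock: 10.22
tool_pos: [0.5369, 0.1755, 0.1157]
eef_rot: [0.112, 0.994, 0.0, 0.0]
contact_force: [0.5, -0.5, 3.1]
opening: 0.948
finger_force: 10.0
clock: 10.47
tool_pos: [0.5229, 0.1787, 0.1154]
eef_rot: [0.112, 0.994, 0.0, -0.0]
contact_force: [-0.5, -1.8, 6.4]
opening: 0.948
finger_force: 10.0
scene clock 10.4667 tcp [0.5229 0.1787 0.1154] n 528 852 tilt deg 7.1 face at bench(fwd of tcp) 40.2 z rng 0.012 0.103 lowest blue-ish z 0.0121
```

It is tilting now. I continue the arc.

```bash
python3 -m creep '[{"grip":-1,"tx":0.71,"ty":0,"tz":0.07,"spin":0},{"grip":-1,"tx":0.71,"ty":0,"tz":0.09,"spin":0},{"grip":-1,"tx":0,"ty":0,"tz":0,"spin":0}]';  python3 -m creep '[{"grip":-1,"tx":0.7,"ty":0,"tz":0.14,"spin":0},{"grip":-1,"tx":0.69,"ty":0,"tz":0.17,"spin":0},{"grip":-1,"tx":0,"ty":0,"tz":0,"spin":0}]'; python3 tilt.py scene
```

```text
clock: 10.77
tool_pos: [0.5086, 0.182, 0.1135]
eef_rot: [0.112, 0.994, 0.0, -0.001]
contact_force: [-0.9, -0.5, 6.5]
opening: 0.952
finger_force: 10.0
clock: 11.02
tool_pos: [0.4949, 0.1851, 0.1101]
eef_rot: [0.112, 0.994, -0.0, -0.001]
contact_force: [-1.2, -0.5, 5.5]
opening: 0.953
finger_force: 10.0
scene clock 11.0167 tcp [0.4949 0.1851 0.1101] n 586 793 tilt deg 18.8 face at bench(fwd of tcp) 69.2 z rng 0.012 0.098 lowest blue-ish z 0.0124
```

Target was 24° and it measures 19°. C is getting close on the left, so I tighten, lift and shift forward 5 cm, then press down again and continue.

```bash
python3 -m creep '[{"grip":-1,"tx":0,"ty":0,"tz":0,"spin":0},{"grip":-1,"tx":0,"ty":0,"tz":0,"spin":0},{"grip":-1,"tx":0,"ty":0,"tz":-0.8,"spin":0},{"grip":-1,"tx":-2.5,"ty":0,"tz":0,"spin":0},{"grip":-1,"tx":-2.5,"ty":0,"tz":0,"spin":0},{"grip":-1,"tx":0,"ty":0,"tz":0.7,"spin":0},{"grip":-1,"tx":0,"ty":0,"tz":0,"spin":0}]' 40; python3 tilt.py scene; python3 -m creep '[{"grip":-1,"tx":0,"ty":0,"tz":0.1,"spin":0},{"grip":-1,"tx":0,"ty":0,"tz":0,"spin":0},{"grip":-1,"tx":0,"ty":0,"tz":0,"spin":0}]' 10
```

```text
clock: 11.65
tool_pos: [0.547, 0.1719, 0.1102]
eef_rot: [0.114, 0.994, -0.0, 0.0]
contact_force: [0.3, 0.2, -3.6]
opening: 0.954
finger_force: 40.0
scene clock 11.65 tcp [0.547  0.1719 0.1102] n 647 1286 tilt deg 19.4 face at bench(fwd of tcp) 70.9 z rng 0.012 0.098 lowest blue-ish z 0.0123
clock: 11.95
tool_pos: [0.5447, 0.1732, 0.1102]
eef_rot: [0.112, 0.994, -0.0, -0.0]
contact_force: [-0.3, -1.3, -3.8]
opening: 0.951
finger_force: 10.0
```

```bash
python3 -m creep '[{"grip":-1,"tx":0,"ty":0,"tz":0.2,"spin":0},{"grip":-1,"tx":0,"ty":0,"tz":0,"spin":0}]'; python3 -m creep '[{"grip":-1,"tx":0.7,"ty":0,"tz":0.17,"spin":0},{"grip":-1,"tx":0.7,"ty":0,"tz":0.19,"spin":0},{"grip":-1,"tx":0.68,"ty":0,"tz":0.23,"spin":0},{"grip":-1,"tx":0.67,"ty":0,"tz":0.25,"spin":0},{"grip":-1,"tx":0,"ty":0,"tz":0,"spin":0}]';  python3 -m creep '[{"grip":-1,"tx":0.65,"ty":0,"tz":0.29,"spin":0},{"grip":-1,"tx":0.64,"ty":0,"tz":0.32,"spin":0},{"grip":-1,"tx":0,"ty":0,"tz":0,"spin":0}]'; python3 tilt.py scene
```

```text
clock: 12.12
tool_pos: [0.5446, 0.1732, 0.1093]
eef_rot: [0.112, 0.994, -0.0, -0.0]
contact_force: [-3.0, -1.5, 7.3]
opening: 0.952
finger_force: 10.0
clock: 12.53
tool_pos: [0.5164, 0.18, 0.0991]
eef_rot: [0.111, 0.994, -0.0, -0.001]
contact_force: [-0.1, -0.1, -1.2]
opening: 0.95
finger_force: 10.0
clock: 12.78
tool_pos: [0.5043, 0.1829, 0.0929]
eef_rot: [0.112, 0.994, -0.0, -0.001]
contact_force: [0.4, -0.5, -2.1]
opening: 0.952
finger_force: 10.0
scene clock 12.7833 tcp [0.5043 0.1829 0.0929] n 518 745 tilt deg 36.4 face at bench(fwd of tcp) 114.5 z rng 0.022 0.081 lowest blue-ish z 0.0133
```

The tilt is now about 36°. I tighten the grip, lift clear and carry it to a pre-insert pose above the bay mouth.

```bash
python3 -m creep '[{"grip":-1,"tx":0,"ty":0,"tz":0,"spin":0},{"grip":-1,"tx":0,"ty":0,"tz":0,"spin":0},{"grip":-1,"tx":0,"ty":0,"tz":-2.5,"spin":0},{"grip":-1,"tx":0,"ty":0,"tz":-3,"spin":0},{"grip":-1,"tx":0,"ty":0,"tz":-3.5,"spin":0},{"grip":-1,"tx":0,"ty":0,"tz":-3.5,"spin":0},{"grip":-1,"tx":0,"ty":0,"tz":-3.5,"spin":0},{"grip":-1,"tx":0,"ty":0,"tz":-2,"spin":0}]' 55; python3 -m creep '[{"grip":-1,"tx":-0.88,"ty":-3.45,"tz":0,"spin":0},{"grip":-1,"tx":-0.88,"ty":-3.45,"tz":0,"spin":0},{"grip":-1,"tx":-0.88,"ty":-3.45,"tz":0,"spin":0},{"grip":-1,"tx":-0.88,"ty":-3.45,"tz":0,"spin":0},{"grip":-1,"tx":-0.88,"ty":-3.45,"tz":0,"spin":0},{"grip":-1,"tx":-0.88,"ty":-3.45,"tz":0,"spin":0},{"grip":-1,"tx":-0.88,"ty":-3.45,"tz":0,"spin":0},{"grip":-1,"tx":-0.88,"ty":-3.45,"tz":0,"spin":0}]'; python3 -m creep '[{"grip":-1,"tx":-0.88,"ty":-3.45,"tz":0,"spin":0},{"grip":-1,"tx":-0.88,"ty":-3.45,"tz":0,"spin":0},{"grip":-1,"tx":0,"ty":0,"tz":1.5,"spin":0},{"grip":-1,"tx":0,"ty":0,"tz":1.5,"spin":0},{"grip":-1,"tx":0,"ty":0,"tz":1.5,"spin":0},{"grip":-1,"tx":0,"ty":0,"tz":0,"spin":0},{"grip":-1,"tx":0,"ty":0,"tz":0,"spin":0}]'
cat > sec.py <<'E'
import sys
from h import *
from plant import r,optics
s=r.get_state(); print(s["clock"],s["tool_pos"].round(4),s["eef_rot"].round(4),s["contact_force"].round(1))
im=np.full((600,800,3),255,np.uint8); yaw=np.radians(-13);c,sn=np.cos(yaw),np.sin(yaw)
for n,col in(("scene",(0,0,255)),("side",(255,0,0))):
    p,d=optics.snapshot(n); np.savez(n+"_i.npz",p=p,d=d,**optics.get_calibration(n)); W,p,ok=cloud(n+"_i.npz")
    D=W[...,:2]-[.68,-.25]; Q=np.stack([D@[c,sn],D@[-sn,c],W[...,2]],-1)[ok]; Q=Q[(abs(Q[:,1]-.037)<.1)&(Q[:,0]>-.26)&(Q[:,0]<.02)&(Q[:,2]>.02)&(Q[:,2]<.3)]
    np.save(n+"_q.npy",Q)
    for x,y,z in Q[abs(Q[:,1]-.037)<.036]: cv2.circle(im,(int((x+.28)*2500),int(600-z*2500)+100),1,col,-1)
e=np.array([.8192,.5736]);k=np.array([-.5736,.8192]);o=np.array([-.0463,.0494])
for a in(-.0215,.0215):
    A,B=o+a*e,o+a*e+.075*k; cv2.line(im,*[(int((P[0]+.28)*2500),int(700-P[1]*2500)) for P in(A,B)],(0,160,0),1)
cv2.imwrite(sys.argv[1],im)
E
python3 sec.py pics/pre.png
```

```text
clock: 13.5
tool_pos: [0.5068, 0.1826, 0.2771]
eef_rot: [0.113, 0.994, 0.001, 0.002]
contact_force: [1.2, 0.7, -4.3]
opening: 0.949
finger_force: 55.0
clock: 14.17
tool_pos: [0.512, -0.1044, 0.2732]
eef_rot: [0.112, 0.994, 0.0, -0.001]
contact_force: [0.6, -0.4, -4.6]
opening: 0.951
finger_force: 55.0
clock: 14.75
tool_pos: [0.5136, -0.1736, 0.2279]
eef_rot: [0.112, 0.994, 0.0, -0.002]
contact_force: [-0.5, 0.2, -4.1]
opening: 0.951
finger_force: 55.0
14.75 [ 0.5136 -0.1736  0.2279] [ 1.124e-01  9.937e-01  3.000e-04 -1.500e-03] [-0.5  0.2 -4.1]
```

View pics/pre.png

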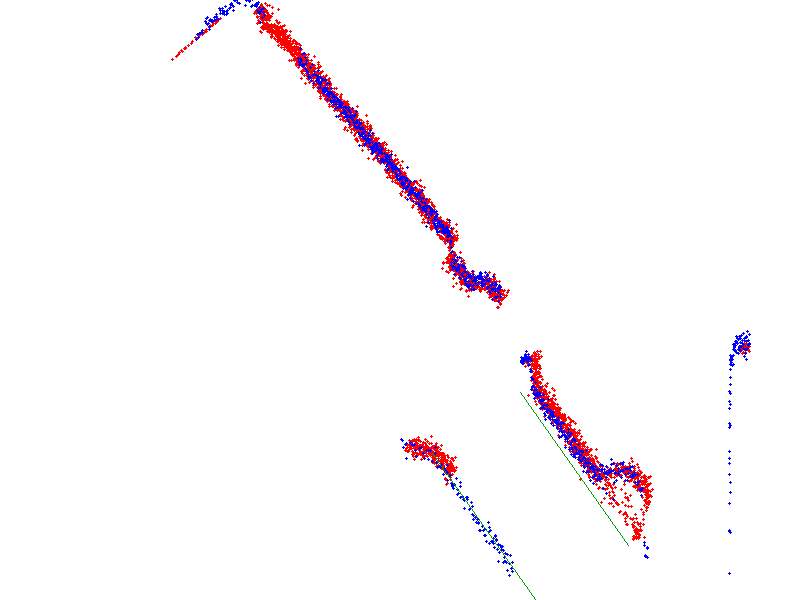

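The section shows the held magazine's upper face from (262,10) to (450,235) and its foot end at (500,297), above the mouth rims at (430,445) and (530,355). It leans nearer 40° than 35°. I fit it numerically.

```bash
cat > fit.py <<'E'
from h import *
def line(P):
    for _ in range(8):
        vx,vy,a,b=cv2.fitLine(P.astype(np.float32),cv2.DIST_HUBER,0,.0001,.0001).ravel(); e=abs((P-[a,b])@[-vy,vx]); P=P[e<.003]
    t=np.degrees(np.arctan2(-vx,vy) if vy>0 else np.arctan2(vx,-vy)); return t,np.array([a,b]),len(P)
e=np.array([.8192,.5736]);k=np.array([-.5736,.8192]);o=np.array([-.0463,.0494])
def run(top=.135):
  for n in("scene","side"):
    Q=np.load(n+"_q.npy"); Q=Q[abs(Q[:,1]-.037)<.034]; B=np.c_[(Q[:,[0,2]]-o)@e,(Q[:,[0,2]]-o)@k]; R=Q[:,[0,2]]
    for nm,m in(("rear outer",(B[:,0]>.018)&(B[:,0]<.034)&(B[:,1]>.045)&(B[:,1]<.078)),("floor",(abs(B[:,0]+.0215)<.006)&(B[:,1]>.02)&(B[:,1]<.068)),("mag face",(B[:,0]>.003)&(B[:,0]<.045)&(B[:,1]>top)&(B[:,1]<top+.085))):
        if m.sum()>15: t,a,N=line(R[m]); print(n,nm,"tilt",t.round(1),"bay x,z mm",((a-o)@e*1000).round(1),((a-o)@k*1000).round(1),N)
    M=B[(B[:,1]>.086)&(B[:,0]>.0)]; print(n,"mag lowest bay-z",np.percentile(M[:,1],[.3,1,3]).round(4), "y edges", end=" ")
    Q2=np.load(n+"_q.npy"); B2=np.c_[(Q2[:,[0,2]]-o)@e,(Q2[:,[0,2]]-o)@k]; 
    y=Q2[(B2[:,1]>.1)&(B2[:,1]<.18)&(B2[:,0]>-.03)&(B2[:,0]<.06)][:,1]; print(np.percentile(y,[.5,1,99,99.5]).round(4))
if __name__=="__main__":
    import sys; run(*map(float,sys.argv[1:]))
E
python3 fit.py
```

```text
scene rear outer tilt 33.9 bay x,z mm 28.2 60.7 354
scene floor tilt -11.4 bay x,z mm -19.2 65.8 52
scene mag face tilt 39.4 bay x,z mm 30.7 179.1 1056
scene mag lowest bay-z [0.1095 0.1106 0.1134] y edges [-0.0621 -0.0614  0.0779  0.0785]
side rear outer tilt 34.3 bay x,z mm 26.5 60.4 113
side floor tilt 34.3 bay x,z mm -21.8 42.2 79
side mag face tilt 39.9 bay x,z mm 30.7 180.8 403
side mag lowest bay-z [0.0903 0.1117 0.115 ] y edges [-0.0621 -0.0605  0.0833  0.0836]
```

It is 4.6° over-tilted and its foot is about 16 mm too far to the rear. I shift by -16 mm along bay x, approach along the bay axis, then go in by small steps watching the force.

```bash
python3 -m creep '[{"grip":-1,"tx":0.65,"ty":0,"tz":0.46,"spin":0},{"grip":-1,"tx":0.65,"ty":0,"tz":0.46,"spin":0},{"grip":-1,"tx":-0.57,"ty":0,"tz":0.82,"spin":0},{"grip":-1,"tx":-0.57,"ty":0,"tz":0.82,"spin":0},{"grip":-1,"tx":0,"ty":0,"tz":0,"spin":0},{"grip":-1,"tx":0,"ty":0,"tz":0,"spin":0}]' 30; python3 sec.py pics/n1.png; python3 fit.py .115
```

```text
clock: 15.35
tool_pos: [0.5134, -0.1733, 0.2023]
eef_rot: [0.112, 0.994, 0.0, -0.0]
contact_force: [-0.7, -0.2, -5.4]
opening: 0.951
finger_force: 30.0
15.35 [ 0.5134 -0.1733  0.2023] [ 1.123e-01  9.937e-01  2.000e-04 -4.000e-04] [-0.7 -0.2 -5.4]
scene rear outer tilt 32.4 bay x,z mm 28.3 60.9 361
scene floor tilt -42.0 bay x,z mm -20.1 65.3 51
scene mag face tilt 39.8 bay x,z mm 15.9 158.9 999
scene mag lowest bay-z [0.0882 0.09   0.093 ] y edges [-0.0617 -0.0609  0.0781  0.0789]
side rear outer tilt 34.1 bay x,z mm 26.5 60.5 117
side floor tilt 32.7 bay x,z mm -22.0 35.0 43
side mag face tilt 39.6 bay x,z mm 14.7 159.8 390
side mag lowest bay-z [0.0866 0.0876 0.0925] y edges [-0.0622 -0.0611  0.0833  0.0834]
```

```bash
for i in 1; do python3 -m creep '[{"grip":-1,"tx":-0.29,"ty":0,"tz":0.41,"spin":0},{"grip":-1,"tx":0,"ty":0,"tz":0,"spin":0}]' 15 ; done; python3 -m creep '[{"grip":-1,"tx":-0.29,"ty":0,"tz":0.41,"spin":0},{"grip":-1,"tx":0,"ty":0,"tz":0,"spin":0}]';  python3 -m creep '[{"grip":-1,"tx":-0.29,"ty":0,"tz":0.41,"spin":0},{"grip":-1,"tx":0,"ty":0,"tz":0,"spin":0}]'
```

```text
clock: 15.62
tool_pos: [0.5164, -0.1741, 0.1986]
eef_rot: [0.112, 0.994, 0.0, 0.0]
contact_force: [-0.2, 0.0, -5.1]
opening: 0.954
finger_force: 15.0
clock: 15.78
tool_pos: [0.5192, -0.1748, 0.1943]
eef_rot: [0.112, 0.994, 0.0, 0.0]
contact_force: [0.6, -0.2, -5.9]
opening: 0.951
finger_force: 15.0
clock: 15.95
tool_pos: [0.5216, -0.1761, 0.1901]
eef_rot: [0.113, 0.994, -0.0, -0.0]
contact_force: [0.3, -1.4, -5.4]
opening: 0.951
finger_force: 15.0
```

```bash
python3 -m creep '[{"grip":-1,"tx":-0.29,"ty":0,"tz":0.41,"spin":0},{"grip":-1,"tx":0,"ty":0,"tz":0,"spin":0}]'; python3 -m creep '[{"grip":-1,"tx":-0.29,"ty":0,"tz":0.41,"spin":0},{"grip":-1,"tx":0,"ty":0,"tz":0,"spin":0}]'; python3 sec.py pics/n2.png; python3 fit.py .10
```

```text
clock: 16.12
tool_pos: [0.5247, -0.1767, 0.186]
eef_rot: [0.113, 0.994, -0.0, -0.0]
contact_force: [0.9, -2.2, -5.5]
opening: 0.955
finger_force: 15.0
clock: 16.28
tool_pos: [0.5275, -0.1774, 0.1819]
eef_rot: [0.113, 0.994, -0.0, 0.0]
contact_force: [-0.3, -2.2, -6.4]
opening: 0.951
finger_force: 15.0
16.2833 [ 0.5275 -0.1774  0.1819] [ 1.129e-01  9.936e-01 -3.000e-04  0.000e+00] [-0.3 -2.2 -6.4]
scene rear outer tilt 33.7 bay x,z mm 28.3 60.9 348
scene mag face tilt 40.0 bay x,z mm 15.5 143.4 1011
scene mag lowest bay-z [0.0867 0.0878 0.0926] y edges [-0.0616 -0.0607  0.078   0.0813]
side rear outer tilt 36.9 bay x,z mm 26.5 59.9 113
side mag face tilt 39.9 bay x,z mm 14.1 141.6 398
side mag lowest bay-z [0.0865 0.0869 0.0961] y edges [-0.0626 -0.0617  0.0829  0.0833]
```

```bash
python3 -m creep '[{"grip":-1,"tx":-0.49,"ty":-0.1,"tz":0.27,"spin":0},{"grip":-1,"tx":0,"ty":0,"tz":0,"spin":0}]' 12; python3 -m creep '[{"grip":-1,"tx":-0.49,"ty":0,"tz":0.27,"spin":0},{"grip":-1,"tx":0,"ty":0,"tz":0,"spin":0}]';python3 -m creep '[{"grip":-1,"tx":-0.49,"ty":0,"tz":0.27,"spin":0},{"grip":-1,"tx":0,"ty":0,"tz":0,"spin":0}]'; python3 sec.py pics/n3.png; python3 fit.py .10
```

```text
clock: 16.55
tool_pos: [0.5322, -0.1786, 0.1794]
eef_rot: [0.112, 0.994, 0.0, -0.0]
contact_force: [0.1, -2.1, -6.2]
opening: 0.952
finger_force: 12.0
clock: 16.72
tool_pos: [0.5372, -0.1797, 0.1767]
eef_rot: [0.112, 0.994, 0.0, 0.0]
contact_force: [-0.5, -1.5, -6.0]
opening: 0.954
finger_force: 12.0
clock: 16.88
tool_pos: [0.5422, -0.1808, 0.174]
eef_rot: [0.112, 0.994, 0.0, 0.0]
contact_force: [-1.0, -2.1, -6.4]
opening: 0.956
finger_force: 12.0
16.8833 [ 0.5422 -0.1808  0.174 ] [1.122e-01 9.937e-01 2.000e-04 2.000e-04] [-1.  -2.1 -6.4]
scene rear outer tilt 32.7 bay x,z mm 28.3 61.2 360
scene mag face tilt 37.1 bay x,z mm 19.9 142.8 1023
scene mag lowest bay-z [0.0868 0.0875 0.0906] y edges [-0.0617 -0.0603  0.0875  0.0904]
side rear outer tilt 34.2 bay x,z mm 26.4 61.3 114
side mag face tilt 36.8 bay x,z mm 18.6 134.3 300
side mag lowest bay-z [0.0864 0.0869 0.0887] y edges [-0.0609 -0.0603  0.0951  0.0956]
```

```bash
python3 -m creep '[{"grip":-1,"tx":-0.39,"ty":-0.05,"tz":0.34,"spin":0},{"grip":-1,"tx":-0.39,"ty":0,"tz":0.34,"spin":0},{"grip":-1,"tx":0,"ty":0,"tz":0,"spin":0}]' 20; python3 -m creep '[{"grip":-1,"tx":-0.29,"ty":0,"tz":0.41,"spin":0},{"grip":-1,"tx":0,"ty":0,"tz":0,"spin":0}]';python3 -m creep '[{"grip":-1,"tx":-0.29,"ty":0,"tz":0.41,"spin":0},{"grip":-1,"tx":0,"ty":0,"tz":0,"spin":0}]'; python3 sec.py pics/n4.png; python3 fit.py .10
```

```text
clock: 17.23
tool_pos: [0.5487, -0.1825, 0.1665]
eef_rot: [0.112, 0.994, 0.0, -0.001]
contact_force: [-1.1, 0.6, -7.1]
opening: 0.948
finger_force: 20.0
clock: 17.4
tool_pos: [0.5517, -0.1834, 0.1626]
eef_rot: [0.112, 0.994, 0.0, -0.001]
contact_force: [-0.5, -0.6, -6.6]
opening: 0.952
finger_force: 20.0
clock: 17.57
tool_pos: [0.5541, -0.1843, 0.1588]
eef_rot: [0.112, 0.994, 0.0, -0.001]
contact_force: [-3.0, 0.6, -4.7]
opening: 0.954
finger_force: 20.0
17.5667 [ 0.5541 -0.1843  0.1588] [ 1.124e-01  9.937e-01  1.000e-04 -8.000e-04] [-3.   0.6 -4.7]
scene rear outer tilt 33.8 bay x,z mm 28.3 60.4 362
scene mag face tilt 35.5 bay x,z mm 20.0 139.3 922
scene mag lowest bay-z [0.0863 0.0871 0.0899] y edges [-0.0619 -0.0607  0.0931  0.1037]
side rear outer tilt 36.6 bay x,z mm 26.5 57.7 115
side mag face tilt 35.8 bay x,z mm 18.5 130.6 217
side mag lowest bay-z [0.0863 0.087  0.0894] y edges [-0.0624 -0.0611  0.0956  0.0959]
```

It is aligned at about 35.6°, with the roller starting at roughly 30 mm from the stop. I push on with a firm grip.

```bash
python3 -m creep '[{"grip":-1,"tx":0,"ty":0,"tz":0,"spin":0},{"grip":-1,"tx":-0.29,"ty":0,"tz":0.41,"spin":0},{"grip":-1,"tx":0,"ty":0,"tz":0,"spin":0}]' 58; python3 -m creep '[{"grip":-1,"tx":-0.29,"ty":0,"tz":0.41,"spin":0},{"grip":-1,"tx":0,"ty":0,"tz":0,"spin":0}]';python3 -m creep '[{"grip":-1,"tx":-0.29,"ty":0,"tz":0.41,"spin":0},{"grip":-1,"tx":0,"ty":0,"tz":0,"spin":0}]'
```

```text
clock: 17.92
tool_pos: [0.5568, -0.1849, 0.155]
eef_rot: [0.113, 0.994, 0.0, -0.001]
contact_force: [-3.3, 0.8, -6.9]
opening: 0.948
finger_force: 58.0
clock: 18.08
tool_pos: [0.5598, -0.1856, 0.1507]
eef_rot: [0.113, 0.994, 0.0, -0.001]
contact_force: [-2.6, 1.0, -7.9]
opening: 0.948
finger_force: 58.0
clock: 18.25
tool_pos: [0.5627, -0.1863, 0.1464]
eef_rot: [0.112, 0.994, 0.0, -0.001]
contact_force: [-2.4, 0.5, -7.7]
opening: 0.951
finger_force: 58.0
```

```bash
python3 sec.py pics/n5.png; python3 fit.py .10
```

```text
18.25 [ 0.5627 -0.1863  0.1464] [ 1.125e-01  9.937e-01  1.000e-04 -6.000e-04] [-2.4  0.5 -7.7]
scene rear outer tilt 32.7 bay x,z mm 28.4 61.1 362
scene mag face tilt 36.1 bay x,z mm 19.9 131.7 720
scene mag lowest bay-z [0.0866 0.0875 0.0909] y edges [-0.0615 -0.0604  0.114   0.1154]
side rear outer tilt 33.8 bay x,z mm 26.6 60.2 113
side mag face tilt 36.3 bay x,z mm 18.1 128.7 159
side mag lowest bay-z [0.0861 0.0868 0.0889] y edges [-0.0614 -0.0609  0.1245  0.1247]
```

```bash
python3 -m creep '[{"grip":-1,"tx":-0.25,"ty":0,"tz":0.45,"spin":0},{"grip":-1,"tx":0,"ty":0,"tz":0,"spin":0}]' ; python3 -m creep '[{"grip":-1,"tx":-0.25,"ty":0,"tz":0.45,"spin":0},{"grip":-1,"tx":0,"ty":0,"tz":0,"spin":0}]'
python3 - <<'E'
from h import *
from plant import r,optics
e=np.array([.8192,.5736]);k=np.array([-.5736,.8192]);o=np.array([-.0463,.0494]);yaw=np.radians(-13);c,sn=np.cos(yaw),np.sin(yaw)
s=r.get_state();t=s["tool_pos"];D=t[:2]-[.68,-.25];P=np.array([D@[c,sn],t[2]+.0187])-o;print("pads bay",(P@e).round(4),(P@k).round(4))
for n in("scene","side"):
    p,d=optics.snapshot(n); np.savez("t.npz",p=p,d=d,**optics.get_calibration(n)); W,p,ok=cloud("t.npz")
    D=W[...,:2]-[.68,-.25]; Q=np.stack([D@[c,sn],D@[-sn,c],W[...,2]],-1); B=np.stack([(Q[...,[0,2]]-o)@e,(Q[...,[0,2]]-o)@k],-1)
    m=ok&(abs(Q[...,1]-.037)<.03)&(B[...,0]>.01)&(B[...,0]<.026)&(B[...,1]>.08)&(B[...,1]<.21)
    hsv=cv2.cvtColor(p,cv2.COLOR_RGB2HSV)
    z=(B[...,1][m]*1000); sat=hsv[...,1][m]
    for lo in range(85,205,5):
        g=(z>=lo)&(z<lo+5)
        if g.sum(): print(n,lo,g.sum(),"sat",int(sat[g].mean()),"x",(B[...,0][m][g].mean()*1000).round(1))
E
```

```text
clock: 18.52
tool_pos: [0.5657, -0.187, 0.142]
eef_rot: [0.112, 0.994, 0.0, 0.0]
contact_force: [-2.1, 1.4, -9.6]
opening: 0.943
finger_force: 58.0
clock: 18.68
tool_pos: [0.5688, -0.1877, 0.1374]
eef_rot: [0.112, 0.994, 0.0, 0.001]
contact_force: [-1.0, -0.6, -10.7]
opening: 0.948
finger_force: 58.0
pads bay -0.0011 0.1311
scene 85 54 sat 144 x 20.1
scene 90 59 sat 138 x 19.8
scene 95 52 sat 139 x 20.1
scene 100 56 sat 139 x 20.0
scene 105 52 sat 95 x 20.5
scene 110 57 sat 131 x 20.2
scene 115 59 sat 100 x 20.0
scene 120 58 sat 82 x 19.8
scene 125 54 sat 115 x 20.1
scene 130 56 sat 82 x 19.9
scene 135 57 sat 103 x 20.1
scene 140 70 sat 111 x 19.3
scene 145 45 sat 40 x 19.0
scene 150 23 sat 17 x 20.5
scene 155 25 sat 19 x 13.7
scene 160 2 sat 24 x 15.8
side 85 23 sat 147 x 18.4
side 90 16 sat 164 x 18.2
side 95 18 sat 163 x 18.3
side 100 20 sat 150 x 18.2
side 105 15 sat 111 x 18.3
side 110 11 sat 121 x 18.2
side 115 8 sat 118 x 19.0
side 120 10 sat 98 x 19.0
side 140 2 sat 88 x 16.9
side 145 10 sat 80 x 18.0
side 150 11 sat 15 x 18.2
side 155 21 sat 11 x 15.7
side 160 16 sat 10 x 15.0
```

```bash
python3 -m creep '[{"grip":-1,"tx":-0.17,"ty":0,"tz":0.25,"spin":0},{"grip":-1,"tx":0,"ty":0,"tz":0,"spin":0}]'; python3 -m creep '[{"grip":-1,"tx":-0.17,"ty":0,"tz":0.25,"spin":0},{"grip":-1,"tx":0,"ty":0,"tz":0,"spin":0}]'
```

```text
clock: 18.95
tool_pos: [0.5692, -0.1878, 0.1367]
eef_rot: [0.112, 0.994, -0.0, -0.0]
contact_force: [-5.9, 1.3, 0.2]
opening: 0.944
finger_force: 58.0
clock: 19.12
tool_pos: [0.5693, -0.1878, 0.1367]
eef_rot: [0.113, 0.994, -0.0, -0.001]
contact_force: [-16.2, 4.1, 23.0]
opening: 0.947
finger_force: 58.0
```

It has hit hard resistance after only ~0.8 mm more, with the force rising to about 33 N along the bay. That fits the stop. I relax slightly, release and retreat straight up.

```bash
python3 -m creep '[{"grip":-1,"tx":0.17,"ty":0,"tz":-0.25,"spin":0},{"grip":-1,"tx":0,"ty":0,"tz":0,"spin":0},{"grip":1,"tx":0,"ty":0,"tz":0,"spin":0},{"grip":1,"tx":0,"ty":0,"tz":0,"spin":0},{"grip":1,"tx":0,"ty":0,"tz":0,"spin":0},{"grip":1,"tx":0,"ty":0,"tz":0,"spin":0}]'; python3 -m creep '[{"grip":1,"tx":0,"ty":0,"tz":-0.5,"spin":0},{"grip":1,"tx":0,"ty":0,"tz":-1,"spin":0},{"grip":1,"tx":0,"ty":0,"tz":-2,"spin":0},{"grip":1,"tx":0,"ty":0,"tz":-3,"spin":0},{"grip":1,"tx":0,"ty":0,"tz":-3,"spin":0},{"grip":1,"tx":0,"ty":0,"tz":-2,"spin":0},{"grip":1,"tx":1,"ty":3,"tz":0,"spin":0},{"grip":1,"tx":1,"ty":3,"tz":0,"spin":0}]'; python3 -m creep '[{"grip":1,"tx":1,"ty":3,"tz":0,"spin":0},{"grip":1,"tx":1,"ty":3,"tz":0,"spin":0},{"grip":1,"tx":0,"ty":3,"tz":0,"spin":0},{"grip":1,"tx":0,"ty":0,"tz":0,"spin":0}]'
cat > chk.py <<'E'
from h import *
from plant import r,optics
e=np.array([.8192,.5736]);k=np.array([-.5736,.8192]);o=np.array([-.0463,.0494]);yaw=np.radians(-13);c,sn=np.cos(yaw),np.sin(yaw)
for n in("scene","side"):
    p,d=optics.snapshot(n); np.savez(n+"_f.npz",p=p,d=d,**optics.get_calibration(n)); W,p,ok=cloud(n+"_f.npz")
    D=W[...,:2]-[.68,-.25]; Q=np.stack([D@[c,sn],D@[-sn,c],W[...,2]],-1); B=np.stack([(Q[...,[0,2]]-o)@e,Q[...,1]-.037,(Q[...,[0,2]]-o)@k],-1)
    v=ok&(abs(B[...,1])<.035)
    T=B[v&(abs(B[...,0])<.014)&(B[...,2]>.14)&(B[...,2]<.2)]; f=np.polyfit(T[:,0],T[:,2],1); print(n,len(T),"cap top bay z mm",(np.median(T[:,2])*1000).round(1),"slope",f[0].round(3))
    F=B[v&(B[...,0]>.012)&(B[...,0]<.028)&(B[...,2]>.09)&(B[...,2]<.14)]; f=np.polyfit(F[:,2],F[:,0],1); print(n,len(F),"face x",(np.median(F[:,0])*1000).round(1),"slope",f[0].round(3))
    Y=B[ok&(abs(B[...,0])<.016)&(abs(B[...,1])<.07)&(B[...,2]>.15)&(B[...,2]<.17)]; print("y edges",np.percentile(Y[:,1],[1,99]).round(4))
    R=B[v&(B[...,0]>.02)&(B[...,0]<.032)&(B[...,2]>.076)&(B[...,2]<.09)]; print("rear lip top",np.percentile(R[:,2],[50,90,97]).round(4) if len(R) else None)
    for nm,x,y in(("A",.523,.044),("C",.471,.306)):
        m=ok&(W[...,2]>.15)&(W[...,2]<.17)&(np.hypot(W[...,0]-x,W[...,1]-y)<.06); print(nm,W[m].mean(0).round(3),m.sum())
print(r.get_state()["clock"])
E
python3 chk.py
```

```text
clock: 19.62
tool_pos: [0.5725, -0.1871, 0.1369]
eef_rot: [0.112, 0.994, 0.001, 0.003]
contact_force: [0.4, 4.5, 5.0]
opening: 1.0
finger_force: 2.2
clock: 20.28
tool_pos: [0.5647, -0.1283, 0.2532]
eef_rot: [0.116, 0.993, -0.001, 0.003]
contact_force: [0.2, 1.5, -0.9]
opening: 1.001
finger_force: 0.0
clock: 20.62
tool_pos: [0.5656, -0.0254, 0.2521]
eef_rot: [0.108, 0.994, 0.002, 0.002]
contact_force: [0.1, 0.1, 1.1]
opening: 0.999
finger_force: 0.0
scene 119 cap top bay z mm 158.4 slope -0.006
scene 646 face x 20.2 slope 0.005
y edges [-0.0428  0.0387]
rear lip top [0.0834 0.0885 0.0894]
A [0.527 0.04  0.158] 431
C [0.476 0.306 0.158] 277
side 139 cap top bay z mm 159.6 slope 0.009
side 219 face x 18.7 slope 0.005
y edges [-0.0378  0.0443]
rear lip top [0.0831 0.0857 0.086 ]
A [0.524 0.05  0.159] 431
C [0.473 0.311 0.159] 541
20.7167
```

The cap sits at bay z ≈ 159 mm and the slopes agree within 0.01, so it looks seated. A and C stand where they were. To be sure it is on the stop, I press gently on the cap with shut fingers.

```bash
python3 -m creep '[{"grip":-1,"tx":-0.33,"ty":-3.9,"tz":0,"spin":0},{"grip":-1,"tx":-0.33,"ty":-3.9,"tz":0,"spin":0},{"grip":-1,"tx":-0.34,"ty":-3.9,"tz":0,"spin":0},{"grip":-1,"tx":-0.34,"ty":-3.9,"tz":0,"spin":0},{"grip":-1,"tx":0,"ty":0,"tz":0,"spin":0},{"grip":-1,"tx":0,"ty":0,"tz":2,"spin":0},{"grip":-1,"tx":0,"ty":0,"tz":2,"spin":0},{"grip":-1,"tx":0,"ty":0,"tz":0,"spin":0}]' 10;  python3 -m creep '[{"grip":-1,"tx":0,"ty":0,"tz":1.4,"spin":0},{"grip":-1,"tx":0,"ty":0,"tz":0,"spin":0},{"grip":-1,"tx":-0.28,"ty":0,"tz":0.4,"spin":0},{"grip":-1,"tx":0,"ty":0,"tz":0,"spin":0}]'
```

```text
clock: 21.38
tool_pos: [0.5394, -0.1901, 0.2079]
eef_rot: [0.114, 0.993, -0.0, -0.003]
contact_force: [-0.5, 0.1, 0.1]
opening: 0.419
finger_force: 0.0
clock: 21.72
tool_pos: [0.5456, -0.1891, 0.1931]
eef_rot: [0.113, 0.994, -0.0, 0.001]
contact_force: [0.6, -0.7, -0.8]
opening: 0.114
finger_force: 0.0
```

```bash
python3 -m creep '[{"grip":-1,"tx":0,"ty":0.75,"tz":0,"spin":0},{"grip":-1,"tx":-0.28,"ty":0,"tz":0.4,"spin":0},{"grip":-1,"tx":-0.28,"ty":0,"tz":0.4,"spin":0},{"grip":-1,"tx":0,"ty":0,"tz":0,"spin":0}]';  python3 -m creep '[{"grip":-1,"tx":-0.17,"ty":0,"tz":0.25,"spin":0},{"grip":-1,"tx":0,"ty":0,"tz":0,"spin":0}]';python3 -m creep '[{"grip":-1,"tx":-0.17,"ty":0,"tz":0.25,"spin":0},{"grip":-1,"tx":0,"ty":0,"tz":0,"spin":0}]'
```

```text
clock: 22.05
tool_pos: [0.5531, -0.1815, 0.1849]
eef_rot: [0.112, 0.994, 0.0, 0.0]
contact_force: [-1.9, 0.6, 4.7]
opening: 0.006
finger_force: 2.3
clock: 22.22
tool_pos: [0.5534, -0.1816, 0.1844]
eef_rot: [0.112, 0.994, 0.0, -0.0]
contact_force: [-7.4, 3.6, 21.2]
opening: 0.006
finger_force: 10.8
clock: 22.38
tool_pos: [0.5537, -0.1816, 0.1841]
eef_rot: [0.112, 0.994, -0.0, -0.002]
contact_force: [-15.0, 5.7, 38.8]
opening: 0.004
finger_force: 20.9
```

At about 41 N it moves only 0.5 mm, so it is on the stop. I retreat and check once more.

```bash
python3 -m creep '[{"grip":-1,"tx":0.28,"ty":0,"tz":-0.4,"spin":0},{"grip":-1,"tx":0.56,"ty":0,"tz":-0.8,"spin":0},{"grip":-1,"tx":0,"ty":0,"tz":-3,"spin":0},{"grip":-1,"tx":0,"ty":0,"tz":-3.5,"spin":0},{"grip":-1,"tx":2,"ty":2,"tz":0,"spin":0},{"grip":-1,"tx":2,"ty":2,"tz":0,"spin":0},{"grip":-1,"tx":0,"ty":0,"tz":0,"spin":0},{"grip":-1,"tx":0,"ty":0,"tz":0,"spin":0}]'; python3 chk.py; python3 -m creep '[{"grip":-1,"tx":0,"ty":0,"tz":0,"spin":0},{"grip":-1,"tx":0,"ty":0,"tz":0,"spin":0},{"grip":-1,"tx":0,"ty":0,"tz":0,"spin":0},{"grip":-1,"tx":0,"ty":0,"tz":0,"spin":0}]'
```

```text
clock: 23.05
tool_pos: [0.5167, -0.1321, 0.2569]
eef_rot: [0.111, 0.994, 0.0, -0.0]
contact_force: [-0.2, -0.3, 0.7]
opening: 0.009
finger_force: 0.0
scene 115 cap top bay z mm 158.4 slope -0.006
scene 651 face x 20.1 slope -0.0
y edges [-0.0428  0.0396]
rear lip top [0.0831 0.0884 0.0898]
A [0.527 0.04  0.158] 426
C [0.475 0.303 0.158] 305
side 149 cap top bay z mm 159.4 slope 0.021
side 213 face x 18.4 slope -0.002
y edges [-0.0383  0.045 ]
rear lip top [0.0842 0.0864 0.0868]
A [0.524 0.05  0.159] 427
C [0.473 0.311 0.159] 540
23.15
clock: 23.48
tool_pos: [0.5173, -0.1338, 0.2564]
eef_rot: [0.113, 0.994, 0.0, -0.0]
contact_force: [-0.4, -0.9, -0.4]
opening: 0.006
finger_force: 0.0
```

```bash
python3 -c "
from plant import workorder
print(workorder.finish_job())"
```

```text
the job is handed in; nothing more can be done
None
```

I handed the job in at about 23.5 s: magazine B (the middle one, about 4.8 N) rests on the bay's stop and didn't give under a 41 N press. C weighed about 1.3 N and was set back upright; A was never weighed, only taken as empty because B was the full one. I never saw the catch's 10–15 N resistance on the way in.

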